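# Swap the seed samples at the balance and file the tag

## Robot

A 6-joint arm with a two-finger parallel gripper is mounted at the origin on the work surface. World frame = base frame: x ahead of the robot, y to its left, z up, the work surface at z = 0. Lengths are in m, angles in rad, forces in N, time in s.
With the tool pointing down it reaches from about 0.35 to 0.725 m from the base axis. Payload 4.3 kg.
Tool frame: the origin (TCP) lies midway between the tips of the shut fingers; the grasp point (between the pads) lies grip_depth behind it (grip_depth is the distance from the TCP to the grasp point, in m); z points along the fingers, y is the line along which they close (so a half turn about z gives the same grasp; the last joint's range is limited). The gripper opens to 85 mm and grips with 20 to 120 N. Pads are 22 mm wide; open, the fingers measure 114 mm over their backs; the gripper's body (76 mm by 85 mm) begins 54 mm behind the grasp point. The pads swing forward as they close: fully open they stand 13 mm farther back than shut.
Start: joints at [-1.276, 0.377, 0.081, 1.274, 0, 1.46], TCP at [0.226, -0.529, 0.231] pointing down, gripper open.
Joint ranges: [-2.72, 2.72], [-0.84, 1.66], [-1.02, 1.22], [-1.77, 2.12], [-1.37, 1.28], [-3.14, 3.14]. Speed limits (rad/s): [2.57, 2.57, 3.14, 3.14, 3.14, 3.14].

## Interface

Orientations are given as [roll, pitch, yaw] about the fixed x, y, z axes, in that order (R = Rz(yaw) Ry(pitch) Rx(roll)).
In Python, from bench import sense, capture, camera_params, sign_off, grip_depth gives the robot as it stands. The module is installed in compiled form; this text tells all that it offers.
- The arm moves only by the tool send_rows, never from a script. Its argument "targets" is a list of rows, each an object of numbers: "jaw": the opening, from -1 (shut) to 1 (fully open); "x", "y", "z": the shift along the tool's x, y, z in mm; "yaw": the turn about the tool's z in degrees. A call has 1 to 12 rows; each row is the pose to reach, as a shift and turn from the pose commanded when the call began, along the tool's axes at that moment; what a row does not reach only later rows make up. A row lasts 1/8 s, in which the tool goes at most 62.5 mm and 10.7 degrees, less where a joint would pass 70% of its speed; a pose out of reach is approached as far as the arm can. A call with a gripper value outside its range is refused whole. The fingers move at their own pace and stop on an object; "grip_force" is the grip in N (left out, the last holds). Time passes only in rows, so rows that repeat a pose let the fingers close. It gives the time, the measured TCP pose, the force, the opening and the grip force at its end, in the units of the state.
- sense(): the state, without advancing time (a new reading comes with each control period).
- capture(name): name is "scene" or "top"; returns the picture (400x640x3 uint8, blue, green, red); there is no depth.
- camera_params(name): a dict with "K" (3x3 intrinsics, pixels), "eye" and "rotation" of the camera in the world. Camera axes: x right, y up, looking along -z (the intrinsics and any distortion apply to the point x, -y, -z); pixel columns grow to the right and rows downward; lengths in m; the calibration is good to about 2 mm. A picture is of the moment at which its call begins. camera_params takes no time and is no camera call.
- sign_off(): hands the job in; it is judged then, once.
The state is a dict: "clock": time; "q": joint angles; "dq": joint speeds; "joint_efforts": joint torques, N m; "ee_pos": TCP position; "ee_rot": TCP orientation; "ft_force": force on the tool from outside, world axes, zero at the start; "wrist_torque": the same for the moment, N m; "finger_gap": opening from 0.0 (shut) to 1.0 (fully open); "gripper_force": force on a finger pad.
Only numpy, scipy, OpenCV 4.12 (cv2) and the standard library are available. Lean on these libraries where they do the work, as an engineer would, in place of code of your own. Each camera call takes 0.05 s, during which the arm holds its last target. There are 200 camera calls.

## Task

The tall seed jar on the balance has been weighed and the low tin on the sample stand is next: swap the two, so that the tin stands wholly on the balance's round pan and the jar wholly on the stand's cork disc, both upright and set down rather than dropped. Only when both stand there, move the jar's flat tag from its holder block to the empty slot of the stand's own block, pushed down until its head rests on the block. Let go of everything, and leave the other things on the bench undisturbed.

Things in the scene. Friction and masses are not known exactly. Their poses are not given: they have to be found in the camera images.
- jar: tall round white jar with a paper band and a grey lid: 58 mm diameter, 112 mm high (straight side up to 94 mm, lid 49 mm diameter above), about 0.22 kg. Origin: centre of its underside, z up. Starts on the balance's pan.
- tin: low round bare-metal tin, 62 mm diameter (lid 63 mm), 65 mm high, about 0.2 kg. Origin: centre of its underside, z up. Starts on the stand's cork disc.
- tag: flat white upright tag, about 0.05 kg: a head 14 mm thick (its x) by 56 mm wide (its y) by 50 mm high, and below it a blade 5 mm thick (x) by 44 mm wide (y) by 32 mm long. Origin: centre of the head's underside, where the blade begins; z up towards the head's top. Starts upright in the slot of the holder block, head resting on the block.
- holder: fixed aluminium block, 40 (x) by 70 (y) mm, on a 60 by 90 mm wooden foot; its top is 60 mm above the bench, with a slot as in the stand's block. Origin: centre of its underside, at bench height.
- balance: fixed laboratory balance, dark blue, 190 mm (x) by 170 mm (y) by 46 mm high, with a round steel pan on top and a display at its -x end. Origin: centre of its underside.
- pan (a point): centre of the top face of the balance's steel pan, 112 mm diameter, 62 mm above the bench.
- stand: fixed wooden sample stand, board 125 mm (x) by 215 mm (y) by 18 mm; it carries a cork disc at y = +50 mm and an aluminium slotted block (40 by 70 mm) at y = -62 mm of its own frame. Origin: centre of its underside.
- disc (a point): centre of the top face of the stand's cork disc, 100 mm diameter, 24 mm above the bench.
- slot (a point): centre of the mouth of the slot in the stand's block, in the block's top face 60 mm above the bench. Slot 9 mm wide (along its x) by 49 mm long (along its y), 36 mm deep, rims bevelled 2 mm. The tag is home when its origin is here and its x axis is parallel to this x (either way round).
- sorting_tray: cream three-cornered sorting tray, 118 mm sides, 18 mm high; leave alone. Origin: centre of its underside.
- dish: closed round white dish, 94 mm diameter, 18 mm high; leave alone. Origin: centre of its underside.
- weight: brass calibration weight, 40 mm diameter, 50 mm high; leave alone. Origin: centre of its underside.
- dropper: small amber bottle with a black cap, 44 mm diameter, 100 mm high; leave alone. Origin: centre of its underside.
- magnifier: black hand magnifier lying flat: ring 90 mm diameter about its origin, handle out to 135 mm along its -x; leave alone.
- spatula: spatula, 150 mm long, lying along its x; leave alone.
Mind the look-alikes: they are no part of the job. What is shaped like the tag but orange, purple or turquoise is not meant.

How it is judged:
On the way, in this order (a step that is already met when the one before it is completed fails the run):
1. the two are swapped: the jar stands on the cork disc and the tin on the balance's pan, upright, at rest and let go (horizontal distance between jar and disc below 0.024 m and z of jar in the frame of disc between -0.005 and 0.005 m and angle between each of jar, tin's own z axis and vertical below 0.1 rad and linear speed of each of jar, tin below 0.02 m/s and horizontal distance between tin and pan below 0.027 m and z of tin in the frame of pan between -0.005 and 0.005 m and contact force between each of jar, tin and the fingers below 0.3 N), for 0.2 s.
2. then the tag is down in the slot of the stand's block, its head on the block (z of tag in the frame of slot below 0.004 m and horizontal distance between tag and slot below 0.005 m and angle between tag's own z axis and vertical below 0.12 rad and angle between the x axis of tag and the x axis of slot, either way round below 0.15 rad and linear speed of tag below 0.02 m/s), for 0.2 s.
At the end, for the whole second after the job is handed in: Jar upright on the cork disc (centre within 24 mm), tin upright on the balance's pan (within 27 mm of its centre), tag down in the slot of the stand's block (within 4 mm of its head resting on the block, 5 mm sideways, tilt under 0.12 rad); all at rest and let go (all of step 2 and horizontal distance between jar and disc below 0.024 m and z of jar in the frame of disc between -0.005 and 0.005 m and angle between each of jar, tin's own z axis and vertical below 0.1 rad and linear speed of each of jar, tin below 0.02 m/s and horizontal distance between tin and pan below 0.027 m and z of tin in the frame of pan between -0.005 and 0.005 m); the robot touches nothing.
It fails at once if the jar or the tin is tipped by more than 30 degrees (angle between any of jar, tin's own z axis and vertical above 0.52 rad).
It fails at once if the jar or the tin is dropped (falls freely by more than about 2 cm) ((linear speed of jar above 0.6 m/s and contact force between jar and the fingers below 0.1 N) or (linear speed of tin above 0.6 m/s and contact force between tin and the fingers below 0.1 N)).
It fails at once if one of the other things on the bench is moved by more than 30 mm (distance of any of sorting_tray, dish, weight, dropper, magnifier, spatula from where it was at the start of the episode above 0.03 m).
It also fails if it takes over 72 s, if anything falls off the work surface, if the arm or the gripper's body presses on something with over 40 N, if the wrist force passes 120 N, or if a joint passes its speed limit or range.

## Working session

There is one attempt and no reset: what is moved stays moved. The work goes in short steps, Python scripts to look and compute and a tool call to move; the robot and the scene stay as the last step left them, time stands still between calls to the robot, and variables do not carry over. Pictures are saved under pics/ and viewed, at most 10 in all, crops included, and the job is handed in when it is done.

Besides the shell and the picture viewer there is one more tool, called after "Emit:" by a JSON object that holds its "api" and its "payload". send_rows: Moves the arm, as the interface text tells. Its arguments: {"type":"object","properties":{"targets":{"type":"array"},"grip_force":{"type":"number"}},"required":["targets"]}

```bash
mkdir -p pics; cat > h.py <<'E'
import numpy as np, cv2
from bench import *
def snap(n,f):
    im=capture(n); cv2.imwrite('pics/'+f,im); return im
def ray(n,u,v,z):
    p=camera_params(n);K=np.array(p['K']);d=np.linalg.solve(K,[u,v,1.]);d=np.array(p['rotation'])@[d[0],-d[1],-d[2]]
    e=np.array(p['eye']); return e+d*(z-e[2])/d[2]
def proj(n,P):
    p=camera_params(n);c=np.array(p['rotation']).T@(np.array(P)-p['eye']);q=np.array(p['K'])@[c[0],-c[1],-c[2]];return q[:2]/q[2]
E
python3 - <<'E'
from h import *
for n in('scene','top'):
    snap(n,n+'0.png');print(n,camera_params(n))
print(grip_depth,sense())
E
```

```text
scene {'K': array([[488.87000377,   0.        , 321.97482252],
       [  0.        , 488.87000377, 200.45195958],
       [  0.        ,   0.        ,   1.        ]]), 'eye': array([ 1.43920364, -0.18166171,  0.96826235]), 'rotation': array([ 0.78850332, -0.01536632,  1.37137762])}
top {'K': array([[493.55708444,   0.        , 328.12549801],
       [  0.        , 493.55708444, 200.61758759],
       [  0.        ,   0.        ,   1.        ]]), 'eye': array([4.30691134e-01, 4.00797533e-04, 1.07984542e+00]), 'rotation': array([ 0.12242246,  0.0036786 , -1.58923235])}
0.0187 {'clock': 0.1, 'q': array([-1.27627522e+00,  3.78007923e-01,  7.97677089e-02,  1.27442899e+00,
        9.02816634e-06,  1.46050035e+00]), 'dq': array([-0.00027232, -0.00052077,  0.00340019,  0.0005564 , -0.00066111,
        0.00025784]), 'joint_efforts': array([ 1.63952602e-03, -4.64696789e+01,  2.70581549e+01,  1.19876582e-02,
       -5.15177805e-05, -7.34961446e-06]), 'ee_pos': array([ 0.22629966, -0.52794483,  0.23044728]), 'ee_rot': array([-3.13973215e+00, -2.15125642e-04,  4.04816884e-01]), 'ft_force': array([-0.33516961,  0.78502612,  0.04942738]), 'wrist_torque': array([-0.03189962,  0.02248428, -0.03232058]), 'gripper_force': 0.0, 'finger_gap': 1.000212236403879}
```

View pics/scene0.png

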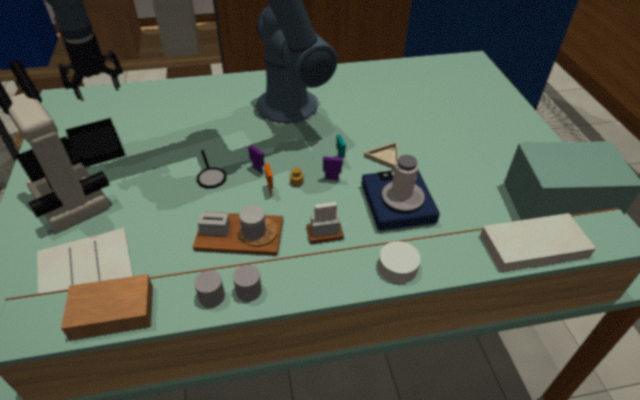

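View pics/top0.png

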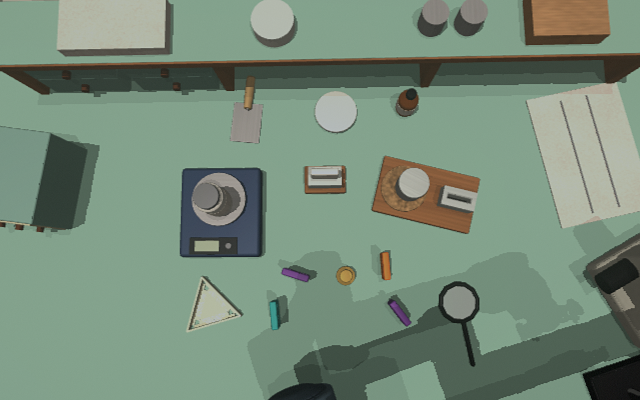

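The scene view looks over a raised shelf. In the top view:
- **Jar:** (207,195), on the pan at (219,199).
- **Tin:** (413,184), on the cork disc.
- **Tag candidates:** white at (325,173) in the holder; purple at (296,274) and (400,312); orange at (386,265); turquoise at (275,315). I choose the white one.
- **Empty slot:** (459,199).

Next I'll check these in a close crop.

```bash
sed -i "s/^import numpy.*/&\nfrom scipy.spatial.transform import Rotation as Ro/; s/np.array(p\['rotation'\])/Ro.from_euler('xyz',p['rotation']).as_matrix()/" h.py
python3 - <<'E'
from h import *
im=cv2.imread('pics/top0.png')
a=cv2.resize(im[145:245,290:490],None,fx=4,fy=4,interpolation=cv2.INTER_CUBIC)
cv2.imwrite('pics/c1.png',a)
a=cv2.resize(im[155:265,170:270],None,fx=5,fy=5,interpolation=cv2.INTER_CUBIC)
cv2.imwrite('pics/c2.png',a)
print(proj('top',[.4,0,0]),proj('scene',[.4,0,0]),ray('top',219,199,.062))
E
```

```text
[330.40787239 275.62809396] [307.38606635 180.97164811] [0.56365102 0.22875609 0.062     ]
```

View pics/c1.png

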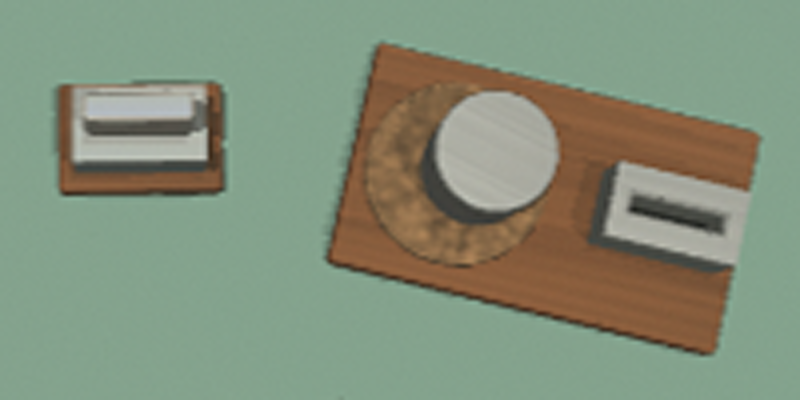

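View pics/c2.png

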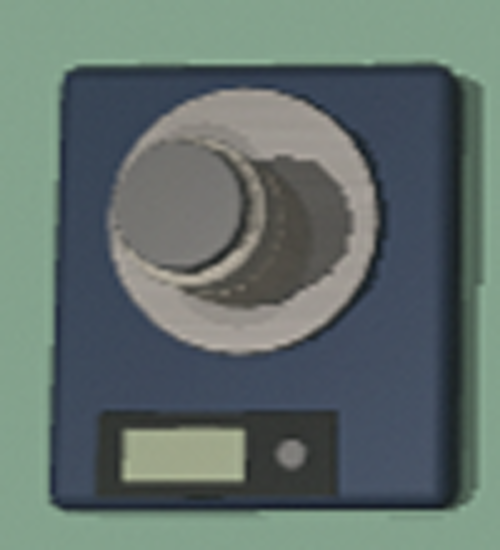

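The crop shows the white tag with its head at (324,172), the tin's top at (413.6,182.4), the disc, the stand's empty slot at (459,198) and the jar's lid at (205.5,195.4). The next script turns these pixels into positions and checks the sizes.

```bash
python3 - <<'E'
from h import *
np.set_printoptions(precision=4,suppress=True)
c1=lambda u,v,z:ray('top',290+(u+.5)/4-.5,145+(v+.5)/4-.5,z)
c2=lambda u,v,z:ray('top',170+(u+.5)/5-.5,155+(v+.5)/5-.5,z)
N=np.linalg.norm
def quad(n,c,z):
    P=np.array([c1(*q,z)for q in c]);m=P.mean(0);e=(P[1]-P[0]+P[2]-P[3])/2;f=(P[2]-P[1]+P[3]-P[0])/2
    print(n,m,'long',N(e),'short',N(f),'ang long axis',np.degrees(np.arctan2(e[1],e[0])))
quad('tag',[(85,95),(190,95),(192,122),(85,120)],.11)
quad('holder',[(72,86),(209,86),(208,163),(72,163)],.06)
quad('foot',[(58,84),(224,84),(224,194),(60,194)],.016)
quad('slot',[(630,192),(726,212),(724,235),(630,214)],.06)
quad('block',[(620,160),(750,192),(735,265),(605,233)],.06)
quad('board',[(380,43),(760,132),(714,354),(330,262)],.018)
print('tin',c1(496,151,.089),'d',N(c1(434,151,.089)-c1(558,151,.089)))
print('disc',c1(457,174,.024),N(c1(366,174,.024)-c1(548,174,.024)))
print('lid',c2(180,204,.174),N(c2(116,204,.174)-c2(243,204,.174)))
print('pan',c2(245,220,.062),N(c2(110,220,.062)-c2(380,220,.062)))
print('weight',ray('top',346,276,.05),'dropper',ray('top',409,96,.1),'dish',ray('top',336,111,.018),'orange',ray('top',386,262,.05),'purple',ray('top',296,274,.05),'spat',ray('top',249,100,.01))
E
```

```text
tag [0.6085 0.0087 0.11  ] long 0.05285422230154837 short 0.01316603731152013 ang long axis -91.64251748761987
holder [0.6089 0.0081 0.06  ] long 0.07149370157065138 short 0.04088613969911157 ang long axis -91.09312180135392
foot [0.6086 0.0079 0.016 ] long 0.09006878889121976 short 0.06082085229963046 ang long axis -91.09157430452234
slot [ 0.5567 -0.2706  0.06  ] long 0.050204511484840265 short 0.011836899627294357 ang long axis -103.45190763984337
block [ 0.5571 -0.2706  0.06  ] long 0.06911340119051662 short 0.039346238261124586 ang long axis -105.1421469936844
board [ 0.5722 -0.2107  0.018 ] long 0.2117501607960129 short 0.12411062937313665 ang long axis -104.61368823953693
tin [ 0.5867 -0.1725  0.089 ] d 0.06290979176824006
disc [ 0.5848 -0.1623  0.024 ] 0.09826571704199953
lid [0.5562 0.2285 0.174 ] 0.04711784904700265
pan [0.5645 0.2296 0.062 ] 0.1124450339583423
weight [ 0.4001 -0.0321  0.05  ] dropper [ 0.7645 -0.1682  0.1   ] dish [ 0.7612 -0.0192  0.018 ] orange [ 0.4272 -0.1156  0.05  ] purple [0.406 0.071 0.05 ] spat [0.7929 0.1751 0.01  ]
```

Everything agrees: board, disc and slot fit one frame with the stand's yaw at -14.6°, and the sizes match. The plan is tin to a free bench spot (0.51, 0.085), jar to the disc, tin to the pan, then the tag. The tool yaw stays near 90° (closing along world x). First I'll approach the tin.

Emit:
{"api": "send_rows", "payload": {"targets": [{"x": 40,"y": -40,"z": -10,"yaw": -6,"jaw": 1},{"x": 75,"y": -78,"z": -20,"yaw": -13,"jaw": 1},{"x": 110,"y": -115,"z": -30,"yaw": -20,"jaw": 1},{"x": 146,"y": -153,"z": -40,"yaw": -28,"jaw": 1},{"x": 190,"y": -158,"z": -40,"yaw": -36,"jaw": 1},{"x": 240,"y": -163,"z": -30,"yaw": -44,"jaw": 1},{"x": 290,"y": -168,"z": -20,"yaw": -52,"jaw": 1},{"x": 340,"y": -172,"z": -10,"yaw": -60,"jaw": 1},{"x": 390,"y": -176,"z": 10,"yaw": -66.8,"jaw": 1},{"x": 435,"y": -180,"z": 20,"yaw": -66.8,"jaw": 1},{"x": 471,"y": -184,"z": 30,"yaw": -66.8,"jaw": 1},{"x": 471,"y": -184,"z": 30,"yaw": -66.8,"jaw": 1}], "grip_force": 40}}

```text
clock: 1.6
ee_pos: [0.5877, -0.1721, 0.1992]
ee_rot: [-3.139, -0.001, 1.574]
ft_force: [-0.3, 0.0, -0.6]
finger_gap: 0.999
gripper_force: 0.0
```

Emit:
{"api": "send_rows", "payload": {"targets": [{"x": 0,"y": -1,"z": 40,"jaw": 1},{"x": 0,"y": -1,"z": 80,"jaw": 1},{"x": 0,"y": -1,"z": 115,"jaw": 1},{"x": 0,"y": -1,"z": 140,"jaw": 1},{"x": 0,"y": -1,"z": 155,"jaw": 1},{"x": 0,"y": -1,"z": 162,"jaw": 1},{"x": 0,"y": -1,"z": 162,"jaw": 1},{"x": 0,"y": -1,"z": 162,"jaw": -1},{"x": 0,"y": -1,"z": 162,"jaw": -1},{"x": 0,"y": -1,"z": 162,"jaw": -1},{"x": 0,"y": -1,"z": 162,"jaw": -1},{"x": 0,"y": -1,"z": 162,"jaw": -1}]}}

```text
schema error: expected keys jaw, x, y, z, yaw
```

Emit:
{"api": "send_rows", "payload": {"targets": [{"x": 0,"y": -1,"z": 40,"yaw": 0,"jaw": 1},{"x": 0,"y": -1,"z": 80,"yaw": 0,"jaw": 1},{"x": 0,"y": -1,"z": 115,"yaw": 0,"jaw": 1},{"x": 0,"y": -1,"z": 140,"yaw": 0,"jaw": 1},{"x": 0,"y": -1,"z": 155,"yaw": 0,"jaw": 1},{"x": 0,"y": -1,"z": 162,"yaw": 0,"jaw": 1},{"x": 0,"y": -1,"z": 162,"yaw": 0,"jaw": 1},{"x": 0,"y": -1,"z": 162,"yaw": 0,"jaw": -1},{"x": 0,"y": -1,"z": 162,"yaw": 0,"jaw": -1},{"x": 0,"y": -1,"z": 162,"yaw": 0,"jaw": -1},{"x": 0,"y": -1,"z": 162,"yaw": 0,"jaw": -1},{"x": 0,"y": -1,"z": 162,"yaw": 0,"jaw": -1}], "grip_force": 40}}

```text
clock: 3.1
ee_pos: [0.5871, -0.1744, 0.0408]
ee_rot: [3.139, 0.001, 1.571]
ft_force: [0.0, -0.1, 5.7]
finger_gap: 0.726
gripper_force: 43.0
```

Emit:
{"api": "send_rows", "payload": {"targets": [{"x": 0,"y": 0,"z": -10,"yaw": 0,"jaw": -1},{"x": 0,"y": 0,"z": -35,"yaw": 0,"jaw": -1},{"x": 0,"y": 0,"z": -70,"yaw": 0,"jaw": -1},{"x": 0,"y": 0,"z": -105,"yaw": 0,"jaw": -1},{"x": 15,"y": -5,"z": -125,"yaw": 0,"jaw": -1},{"x": 45,"y": -15,"z": -130,"yaw": 0,"jaw": -1},{"x": 85,"y": -27,"z": -130,"yaw": 0,"jaw": -1},{"x": 125,"y": -40,"z": -130,"yaw": 0,"jaw": -1},{"x": 165,"y": -52,"z": -130,"yaw": 0,"jaw": -1},{"x": 205,"y": -64,"z": -130,"yaw": 0,"jaw": -1},{"x": 240,"y": -73,"z": -130,"yaw": 0,"jaw": -1},{"x": 258,"y": -77,"z": -130,"yaw": 0,"jaw": -1}]}}

```text
clock: 4.6
ee_pos: [0.5069, 0.0862, 0.1687]
ee_rot: [-3.139, -0.0, 1.573]
ft_force: [-0.6, 0.0, -3.5]
finger_gap: 0.725
gripper_force: 44.3
```

```bash
python3 - <<'E'
from h import *
a=snap('top','t1f.png');s=snap('scene','s1f.png')
cv2.imwrite('pics/v1.png',np.vstack([cv2.resize(a[130:270,170:490],(800,350)),cv2.resize(s[120:220,180:500],(800,250))]))
print(sense()['finger_gap'],sense()['ft_force'],sense()['ee_pos'])
E
```

```text
0.725235969877763 [-0.50900844 -0.76447631 -1.72459174] [0.50771432 0.08579765 0.168918  ]
```

View pics/v1.png

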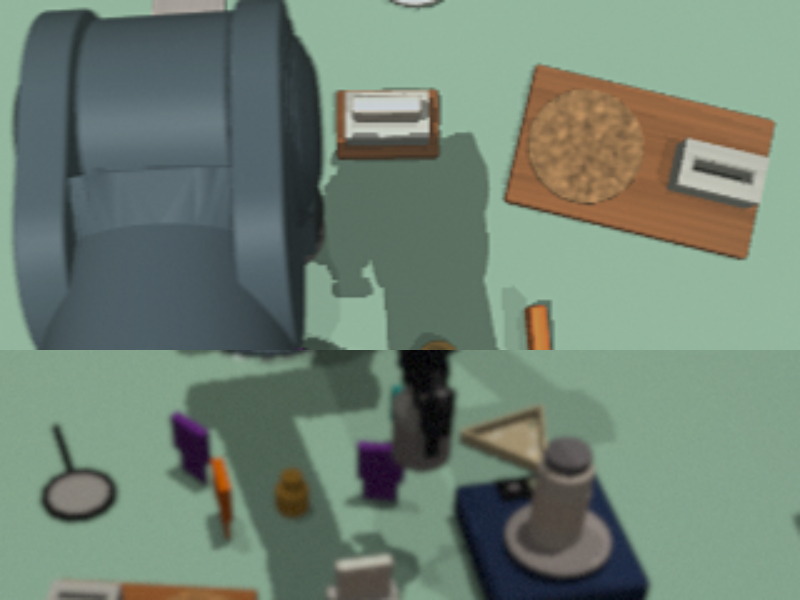

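The tin is held upright (scene crop, about (420,430)) and the disc is free. I'm lowering it to the bench.

Emit:
{"api": "send_rows", "payload": {"targets": [{"x": 0,"y": 0,"z": 30,"yaw": 0,"jaw": -1},{"x": 0,"y": 0,"z": 65,"yaw": 0,"jaw": -1},{"x": 0,"y": 0,"z": 100,"yaw": 0,"jaw": -1},{"x": 0,"y": 0,"z": 125,"yaw": 0,"jaw": -1},{"x": 0,"y": 0,"z": 138,"yaw": 0,"jaw": -1},{"x": 0,"y": 0,"z": 144,"yaw": 0,"jaw": -1},{"x": 0,"y": 0,"z": 147,"yaw": 0,"jaw": -1},{"x": 0,"y": 0,"z": 149,"yaw": 0,"jaw": -1},{"x": 0,"y": 0,"z": 151,"yaw": 0,"jaw": -1},{"x": 0,"y": 0,"z": 151,"yaw": 0,"jaw": -1}]}}

```text
clock: 5.95
ee_pos: [0.5091, 0.0841, 0.0185]
ee_rot: [3.141, 0.0, 1.571]
ft_force: [0.4, -0.1, -1.6]
finger_gap: 0.728
gripper_force: 44.3
```

Emit:
{"api": "send_rows", "payload": {"targets": [{"x": 0,"y": 0,"z": 1,"yaw": 0,"jaw": -1},{"x": 0,"y": 0,"z": 2,"yaw": 0,"jaw": -1},{"x": 0,"y": 0,"z": 3,"yaw": 0,"jaw": -1},{"x": 0,"y": 0,"z": 3,"yaw": 0,"jaw": -1}]}}

```text
clock: 6.45
ee_pos: [0.5091, 0.0841, 0.0168]
ee_rot: [3.141, 0.0, 1.571]
ft_force: [-5.3, -0.3, 11.9]
finger_gap: 0.726
gripper_force: 44.6
```

Emit:
{"api": "send_rows", "payload": {"targets": [{"x": 0,"y": 0,"z": 0,"yaw": 0,"jaw": 1},{"x": 0,"y": 0,"z": 0,"yaw": 0,"jaw": 1},{"x": 0,"y": 0,"z": 0,"yaw": 0,"jaw": 1},{"x": 0,"y": 0,"z": 0,"yaw": 0,"jaw": 1},{"x": 0,"y": 0,"z": -25,"yaw": 0,"jaw": 1},{"x": 0,"y": 0,"z": -70,"yaw": 0,"jaw": 1},{"x": 0,"y": 0,"z": -120,"yaw": 0,"jaw": 1},{"x": 0,"y": 0,"z": -175,"yaw": 0,"jaw": 1},{"x": 0,"y": 0,"z": -225,"yaw": 0,"jaw": 1},{"x": 50,"y": 17,"z": -232,"yaw": 0,"jaw": 1},{"x": 100,"y": 33,"z": -232,"yaw": 0,"jaw": 1},{"x": 144,"y": 47,"z": -232,"yaw": 0,"jaw": 1}]}}

```text
clock: 7.95
ee_pos: [0.5565, 0.2297, 0.2475]
ee_rot: [3.141, -0.0, 1.571]
ft_force: [0.6, -0.7, 0.3]
finger_gap: 0.999
gripper_force: 0.0
```

Emit:
{"api": "send_rows", "payload": {"targets": [{"x": 0,"y": 0,"z": 0,"yaw": 0,"jaw": 1},{"x": 0,"y": 0,"z": 0,"yaw": 0,"jaw": 1}]}}

```text
clock: 8.2
ee_pos: [0.5556, 0.2277, 0.2468]
ee_rot: [-3.141, 0.001, 1.571]
ft_force: [-0.4, -0.4, 0.0]
finger_gap: 0.998
gripper_force: 0.0
```

Emit:
{"api": "send_rows", "payload": {"targets": [{"x": 0,"y": 0,"z": 30,"yaw": 0,"jaw": 1},{"x": 0,"y": 0,"z": 60,"yaw": 0,"jaw": 1},{"x": 0,"y": 0,"z": 90,"yaw": 0,"jaw": 1},{"x": 0,"y": 0,"z": 112,"yaw": 0,"jaw": 1},{"x": 0,"y": 0,"z": 125,"yaw": 0,"jaw": 1},{"x": 0,"y": 0,"z": 131,"yaw": 0,"jaw": 1},{"x": 0,"y": 0,"z": 131,"yaw": 0,"jaw": 1},{"x": 0,"y": 0,"z": 131,"yaw": 0,"jaw": -1},{"x": 0,"y": 0,"z": 131,"yaw": 0,"jaw": -1},{"x": 0,"y": 0,"z": 131,"yaw": 0,"jaw": -1},{"x": 0,"y": 0,"z": 131,"yaw": 0,"jaw": -1},{"x": 0,"y": 0,"z": 131,"yaw": 0,"jaw": -1}]}}

```text
clock: 9.7
ee_pos: [0.5569, 0.2284, 0.1174]
ee_rot: [3.139, -0.001, 1.571]
ft_force: [0.2, -0.2, 6.3]
finger_gap: 0.664
gripper_force: 44.2
```

Emit:
{"api": "send_rows", "payload": {"targets": [{"x": 0,"y": 0,"z": -10,"yaw": 0,"jaw": -1},{"x": 0,"y": 0,"z": -30,"yaw": 0,"jaw": -1},{"x": 0,"y": 0,"z": -60,"yaw": 0,"jaw": -1},{"x": 0,"y": 0,"z": -80,"yaw": 0,"jaw": -1},{"x": -10,"y": 0,"z": -88,"yaw": 0,"jaw": -1},{"x": -30,"y": 2,"z": -90,"yaw": 0,"jaw": -1},{"x": -60,"y": 4,"z": -90,"yaw": 0,"jaw": -1},{"x": -95,"y": 7,"z": -90,"yaw": 0,"jaw": -1},{"x": -130,"y": 9,"z": -90,"yaw": 0,"jaw": -1},{"x": -160,"y": 11,"z": -90,"yaw": 0,"jaw": -1},{"x": -185,"y": 13,"z": -90,"yaw": 0,"jaw": -1},{"x": -200,"y": 14,"z": -90,"yaw": 0,"jaw": -1}]}}

```text
clock: 11.2
ee_pos: [0.5689, 0.0257, 0.2051]
ee_rot: [-3.139, 0.0, 1.568]
ft_force: [0.1, 0.8, -2.3]
finger_gap: 0.669
gripper_force: 43.5
```

Emit:
{"api": "send_rows", "payload": {"targets": [{"x": -20,"y": 1,"z": 0,"yaw": 0,"jaw": -1},{"x": -50,"y": 3,"z": 0,"yaw": 0,"jaw": -1},{"x": -85,"y": 6,"z": 0,"yaw": 0,"jaw": -1},{"x": -120,"y": 9,"z": 0,"yaw": 0,"jaw": -1},{"x": -150,"y": 11,"z": 0,"yaw": 0,"jaw": -1},{"x": -172,"y": 13,"z": 0,"yaw": 0,"jaw": -1},{"x": -186,"y": 14,"z": 0,"yaw": 0,"jaw": -1},{"x": -190,"y": 14,"z": 0,"yaw": 0,"jaw": -1},{"x": -190,"y": 14,"z": 0,"yaw": 0,"jaw": -1},{"x": -190,"y": 14,"z": 0,"yaw": 0,"jaw": -1}]}}

```text
clock: 12.45
ee_pos: [0.5839, -0.161, 0.2064]
ee_rot: [-3.142, -0.0, 1.572]
ft_force: [0.2, 0.0, -2.8]
finger_gap: 0.667
gripper_force: 43.5
```

Emit:
{"api": "send_rows", "payload": {"targets": [{"x": -1,"y": 1,"z": 25,"yaw": 0,"jaw": -1},{"x": -1,"y": 1,"z": 55,"yaw": 0,"jaw": -1},{"x": -1,"y": 1,"z": 85,"yaw": 0,"jaw": -1},{"x": -1,"y": 1,"z": 105,"yaw": 0,"jaw": -1},{"x": -1,"y": 1,"z": 115,"yaw": 0,"jaw": -1},{"x": -1,"y": 1,"z": 120,"yaw": 0,"jaw": -1},{"x": -1,"y": 1,"z": 123,"yaw": 0,"jaw": -1},{"x": -1,"y": 1,"z": 125,"yaw": 0,"jaw": -1},{"x": -1,"y": 1,"z": 126,"yaw": 0,"jaw": -1},{"x": -1,"y": 1,"z": 127,"yaw": 0,"jaw": -1},{"x": -1,"y": 1,"z": 127,"yaw": 0,"jaw": -1}]}}

```text
clock: 13.82
ee_pos: [0.585, -0.163, 0.0794]
ee_rot: [3.141, 0.0, 1.571]
ft_force: [0.1, 0.3, -3.4]
finger_gap: 0.663
gripper_force: 43.6
```

Emit:
{"api": "send_rows", "payload": {"targets": [{"x": 0,"y": 0,"z": 1,"yaw": 0,"jaw": -1},{"x": 0,"y": 0,"z": 2,"yaw": 0,"jaw": -1},{"x": 0,"y": 0,"z": 2,"yaw": 0,"jaw": -1}]}}

```text
clock: 14.2
ee_pos: [0.585, -0.1631, 0.0794]
ee_rot: [3.14, 0.001, 1.571]
ft_force: [-5.1, 1.7, 9.5]
finger_gap: 0.662
gripper_force: 44.9
```

Emit:
{"api": "send_rows", "payload": {"targets": [{"x": 0,"y": 0,"z": 0,"yaw": 0,"jaw": 1},{"x": 0,"y": 0,"z": 0,"yaw": 0,"jaw": 1},{"x": 0,"y": 0,"z": 0,"yaw": 0,"jaw": 1},{"x": 0,"y": 0,"z": 0,"yaw": 0,"jaw": 1},{"x": 0,"y": 0,"z": -20,"yaw": 0,"jaw": 1},{"x": 0,"y": 0,"z": -65,"yaw": 0,"jaw": 1},{"x": 0,"y": 0,"z": -120,"yaw": 0,"jaw": 1},{"x": 40,"y": -12,"z": -140,"yaw": 0,"jaw": 1},{"x": 95,"y": -29,"z": -135,"yaw": 0,"jaw": 1},{"x": 150,"y": -46,"z": -115,"yaw": 0,"jaw": 1},{"x": 205,"y": -63,"z": -95,"yaw": 0,"jaw": 1},{"x": 247,"y": -76,"z": -75,"yaw": 0,"jaw": 1}]}}

```text
clock: 15.7
ee_pos: [0.508, 0.086, 0.1518]
ee_rot: [3.141, -0.0, 1.572]
ft_force: [0.3, 0.2, 0.4]
finger_gap: 0.996
gripper_force: 0.0
```

Emit:
{"api": "send_rows", "payload": {"targets": [{"x": 0,"y": 0,"z": 0,"yaw": 0,"jaw": 1},{"x": 0,"y": 0,"z": 0,"yaw": 0,"jaw": 1}]}}

```text
clock: 15.95
ee_pos: [0.5094, 0.0838, 0.1526]
ee_rot: [3.141, 0.001, 1.571]
ft_force: [0.7, -1.0, -0.0]
finger_gap: 0.998
gripper_force: 0.0
```

Emit:
{"api": "send_rows", "payload": {"targets": [{"x": 0,"y": 0,"z": 40,"yaw": 0,"jaw": 1},{"x": 0,"y": 0,"z": 80,"yaw": 0,"jaw": 1},{"x": 0,"y": 0,"z": 110,"yaw": 0,"jaw": 1},{"x": 0,"y": 0,"z": 130,"yaw": 0,"jaw": 1},{"x": 0,"y": 0,"z": 137,"yaw": 0,"jaw": 1},{"x": 0,"y": 0,"z": 137,"yaw": 0,"jaw": 1},{"x": 0,"y": 0,"z": 137,"yaw": 0,"jaw": -1},{"x": 0,"y": 0,"z": 137,"yaw": 0,"jaw": -1},{"x": 0,"y": 0,"z": 137,"yaw": 0,"jaw": -1},{"x": 0,"y": 0,"z": 137,"yaw": 0,"jaw": -1},{"x": 0,"y": 0,"z": 137,"yaw": 0,"jaw": -1}]}}

```text
clock: 17.32
ee_pos: [0.5102, 0.0839, 0.0167]
ee_rot: [3.139, 0.001, 1.571]
ft_force: [-2.0, -0.5, 6.1]
finger_gap: 0.724
gripper_force: 42.7
```

Emit:
{"api": "send_rows", "payload": {"targets": [{"x": 0,"y": 0,"z": -10,"yaw": 0,"jaw": -1},{"x": 0,"y": 0,"z": -35,"yaw": 0,"jaw": -1},{"x": 0,"y": 0,"z": -70,"yaw": 0,"jaw": -1},{"x": 0,"y": 0,"z": -100,"yaw": 0,"jaw": -1},{"x": 10,"y": 4,"z": -115,"yaw": 0,"jaw": -1},{"x": 35,"y": 13,"z": -115,"yaw": 0,"jaw": -1},{"x": 70,"y": 26,"z": -115,"yaw": 0,"jaw": -1},{"x": 105,"y": 39,"z": -115,"yaw": 0,"jaw": -1},{"x": 132,"y": 49,"z": -115,"yaw": 0,"jaw": -1},{"x": 146,"y": 54,"z": -115,"yaw": 0,"jaw": -1},{"x": 146,"y": 54,"z": -115,"yaw": 0,"jaw": -1},{"x": 146,"y": 54,"z": -115,"yaw": 0,"jaw": -1}]}}

```text
clock: 18.82
ee_pos: [0.5625, 0.2291, 0.1302]
ee_rot: [-3.141, 0.001, 1.57]
ft_force: [0.2, 0.5, -2.1]
finger_gap: 0.73
gripper_force: 44.3
```

Emit:
{"api": "send_rows", "payload": {"targets": [{"x": 0,"y": 1,"z": 15,"yaw": 0,"jaw": -1},{"x": 0,"y": 1,"z": 30,"yaw": 0,"jaw": -1},{"x": 0,"y": 1,"z": 40,"yaw": 0,"jaw": -1},{"x": 0,"y": 1,"z": 46,"yaw": 0,"jaw": -1},{"x": 0,"y": 1,"z": 49,"yaw": 0,"jaw": -1},{"x": 0,"y": 1,"z": 50,"yaw": 0,"jaw": -1},{"x": 0,"y": 1,"z": 51,"yaw": 0,"jaw": -1},{"x": 0,"y": 1,"z": 52,"yaw": 0,"jaw": -1},{"x": 0,"y": 1,"z": 53,"yaw": 0,"jaw": -1},{"x": 0,"y": 1,"z": 53,"yaw": 0,"jaw": -1}]}}

```text
clock: 20.08
ee_pos: [0.5643, 0.2302, 0.0787]
ee_rot: [3.14, -0.0, 1.571]
ft_force: [-3.3, -1.2, 5.2]
finger_gap: 0.729
gripper_force: 44.5
```

Emit:
{"api": "send_rows", "payload": {"targets": [{"x": 0,"y": 0,"z": 0,"yaw": 0,"jaw": 1},{"x": 0,"y": 0,"z": 0,"yaw": 0,"jaw": 1},{"x": 0,"y": 0,"z": 0,"yaw": 0,"jaw": 1},{"x": 0,"y": 0,"z": 0,"yaw": 0,"jaw": 1},{"x": 0,"y": 0,"z": -20,"yaw": 0,"jaw": 1},{"x": 0,"y": 0,"z": -60,"yaw": 0,"jaw": 1},{"x": 0,"y": 0,"z": -110,"yaw": 0,"jaw": 1},{"x": 0,"y": 0,"z": -130,"yaw": 0,"jaw": 1},{"x": 0,"y": 0,"z": -130,"yaw": 0,"jaw": 1}]}}

```text
clock: 21.2
ee_pos: [0.5654, 0.2305, 0.2092]
ee_rot: [3.137, -0.001, 1.571]
ft_force: [0.9, -1.1, -0.1]
finger_gap: 1.003
gripper_force: 0.0
```

```bash
python3 - <<'E'
from h import *
a=snap('top','t2f.png');s=snap('scene','s2f.png')
cv2.imwrite('pics/v2.png',np.vstack([cv2.resize(a[150:250,290:490],(600,300),interpolation=cv2.INTER_CUBIC),cv2.resize(s[130:230,260:460],(600,300))]))
b=np.hstack([cv2.resize(a[158:198,300:350],(800//2*1,320),interpolation=cv2.INTER_CUBIC),cv2.resize(a[180:220,434:484],(400,320),interpolation=cv2.INTER_CUBIC)])
cv2.imwrite('pics/v3.png',b)
print(sense()['ee_pos'],sense()['ee_rot'])
E
```

```text
[0.56360641 0.229955   0.20621985] [-3.14045721e+00  4.09048504e-04  1.57067174e+00]
```

View pics/v2.png

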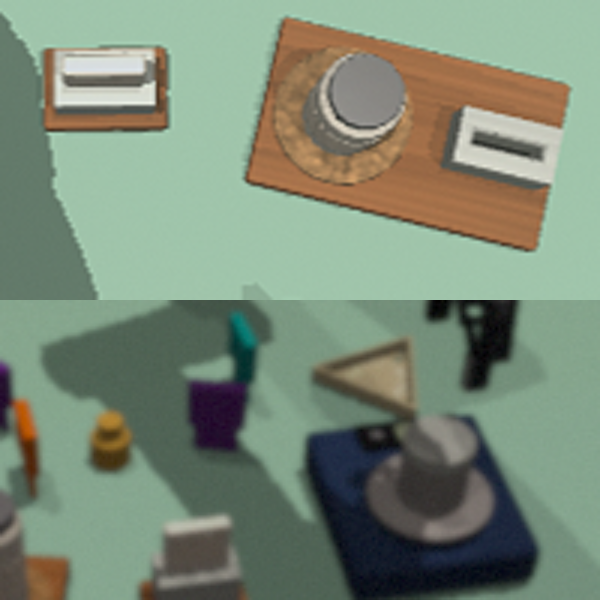

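View pics/v3.png

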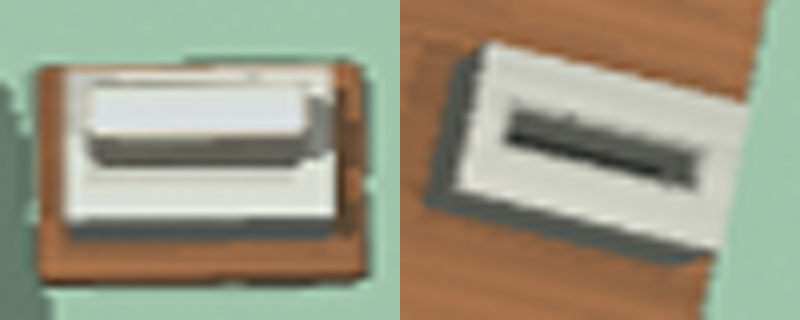

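The jar stands on the disc, seen at (365,95) in the upper crop. The tin stands on the pan, at (437,460) in the lower crop. Tag and slot are where I measured them, so I'm going to the tag now.

Emit:
{"api": "send_rows", "payload": {"targets": [{"x": -40,"y": 8,"z": 0,"yaw": 0,"jaw": 1},{"x": -90,"y": 18,"z": 0,"yaw": 0.6,"jaw": 1},{"x": -140,"y": 28,"z": 0,"yaw": 1.2,"jaw": 1},{"x": -190,"y": 38,"z": 20,"yaw": 1.2,"jaw": 1},{"x": -221,"y": 44,"z": 40,"yaw": 1.2,"jaw": 1},{"x": -221,"y": 44,"z": 60,"yaw": 1.2,"jaw": 0.3},{"x": -221,"y": 44,"z": 60,"yaw": 1.2,"jaw": 0.3},{"x": -221,"y": 44,"z": 60,"yaw": 1.2,"jaw": 0.3}]}}

```text
clock: 22.3
ee_pos: [0.6075, 0.0095, 0.1469]
ee_rot: [-3.14, -0.0, 1.55]
ft_force: [-0.1, -0.2, 0.3]
finger_gap: 0.653
gripper_force: 0.0
```

Emit:
{"api": "send_rows", "payload": {"targets": [{"x": -1,"y": 1,"z": 25,"yaw": 0,"jaw": 0.3},{"x": -1,"y": 1,"z": 50,"yaw": 0,"jaw": 0.3},{"x": -1,"y": 1,"z": 68,"yaw": 0,"jaw": 0.3},{"x": -1,"y": 1,"z": 75,"yaw": 0,"jaw": 0.3},{"x": -1,"y": 1,"z": 75,"yaw": 0,"jaw": 0.3},{"x": -1,"y": 1,"z": 75,"yaw": 0,"jaw": -0.5},{"x": -1,"y": 1,"z": 75,"yaw": 0,"jaw": -1},{"x": -1,"y": 1,"z": 75,"yaw": 0,"jaw": -1},{"x": -1,"y": 1,"z": 75,"yaw": 0,"jaw": -1},{"x": -1,"y": 1,"z": 75,"yaw": 0,"jaw": -1},{"x": -1,"y": 1,"z": 75,"yaw": 0,"jaw": -1},{"x": -1,"y": 1,"z": 75,"yaw": 0,"jaw": -1}], "grip_force": 30}}

```text
clock: 23.8
ee_pos: [0.6096, 0.008, 0.0731]
ee_rot: [3.14, 0.0, 1.55]
ft_force: [-0.7, 1.3, 5.4]
finger_gap: 0.159
gripper_force: 33.8
```

Emit:
{"api": "send_rows", "payload": {"targets": [{"x": 0,"y": 0,"z": -10,"yaw": 0,"jaw": -1},{"x": 0,"y": 0,"z": -30,"yaw": 0,"jaw": -1},{"x": 0,"y": 0,"z": -60,"yaw": 0,"jaw": -1},{"x": 0,"y": 0,"z": -100,"yaw": 0,"jaw": -1},{"x": -5,"y": 0,"z": -130,"yaw": 0,"jaw": -1},{"x": -30,"y": -5,"z": -135,"yaw": 1,"jaw": -1},{"x": -75,"y": -12,"z": -135,"yaw": 3,"jaw": -1},{"x": -120,"y": -20,"z": -135,"yaw": 5,"jaw": -1},{"x": -165,"y": -28,"z": -135,"yaw": 8,"jaw": -1},{"x": -210,"y": -36,"z": -135,"yaw": 11,"jaw": -1},{"x": -255,"y": -43,"z": -135,"yaw": 13.4,"jaw": -1},{"x": -280,"y": -47,"z": -135,"yaw": 13.4,"jaw": -1}]}}

```text
clock: 25.3
ee_pos: [0.5549, -0.273, 0.2071]
ee_rot: [-3.141, 0.0, 1.313]
ft_force: [0.7, 0.2, -0.7]
finger_gap: 0.16
gripper_force: 32.9
```

Emit:
{"api": "send_rows", "payload": {"targets": [{"x": 0,"y": 0,"z": 30,"yaw": 0,"jaw": -1},{"x": 0,"y": 0,"z": 60,"yaw": 0,"jaw": -1},{"x": 0,"y": 0,"z": 80,"yaw": 0,"jaw": -1},{"x": 0,"y": 0,"z": 88,"yaw": 0,"jaw": -1},{"x": 0,"y": 0,"z": 88,"yaw": 0,"jaw": -1},{"x": 0,"y": 0,"z": 88,"yaw": 0,"jaw": -1}]}}

```text
clock: 26.05
ee_pos: [0.5567, -0.2713, 0.1205]
ee_rot: [3.14, 0.001, 1.316]
ft_force: [0.4, -0.9, -0.3]
finger_gap: 0.16
gripper_force: 32.9
```

```bash
python3 - <<'E'
from h import *
a=snap('top','t3f.png');s=snap('scene','s3f.png')
u,v=proj('scene',[.5567,-.2706,.08]).astype(int);print(u,v)
cv2.imwrite('pics/v4.png',np.vstack([cv2.resize(a[160:240,410:510],(500,300),interpolation=cv2.INTER_CUBIC),cv2.resize(s[v-30:v+30,u-50:u+50],(500,300),interpolation=cv2.INTER_CUBIC)]))
q=sense();print(q['ee_pos'],q['ee_rot'],q['finger_gap'],q['ft_force'])
E
```

```text
211 212
[ 0.55676509 -0.27131441  0.12049065] [3.13962055e+00 6.87938538e-04 1.31593003e+00] 0.15813582784081298 [-0.2796646   0.39188474  0.20066528]
```

View pics/v4.png

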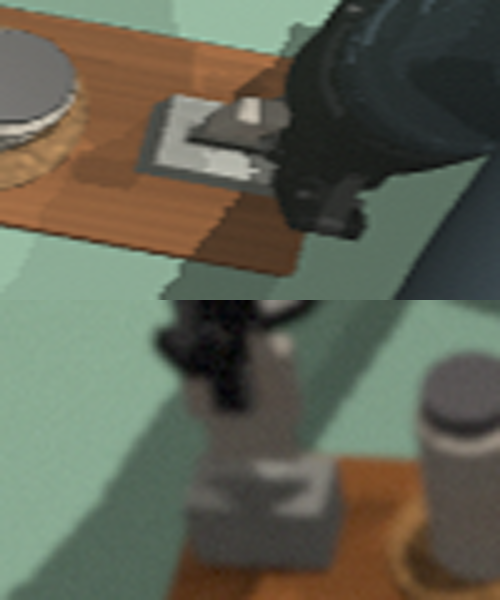

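The tag is upright, 15 mm above the stand's block and lined up with the slot. I'm inserting it slowly.

Emit:
{"api": "send_rows", "payload": {"targets": [{"x": 0,"y": 0,"z": 8,"yaw": 0,"jaw": -1},{"x": 0,"y": 0,"z": 13,"yaw": 0,"jaw": -1},{"x": 0,"y": 0,"z": 17,"yaw": 0,"jaw": -1},{"x": 0,"y": 0,"z": 20,"yaw": 0,"jaw": -1},{"x": 0,"y": 0,"z": 23,"yaw": 0,"jaw": -1},{"x": 0,"y": 0,"z": 23,"yaw": 0,"jaw": -1}]}}

```text
clock: 26.9
ee_pos: [0.5559, -0.2708, 0.096]
ee_rot: [-3.141, -0.0, 1.316]
ft_force: [-0.2, -0.4, -1.1]
finger_gap: 0.162
gripper_force: 32.9
```

Blade bottom at about 0.051, inside the slot, with no contact force. I'm continuing down.

Emit:
{"api": "send_rows", "payload": {"targets": [{"x": 0,"y": 0,"z": 5,"yaw": 0,"jaw": -1},{"x": 0,"y": 0,"z": 10,"yaw": 0,"jaw": -1},{"x": 0,"y": 0,"z": 15,"yaw": 0,"jaw": -1},{"x": 0,"y": 0,"z": 19,"yaw": 0,"jaw": -1},{"x": 0,"y": 0,"z": 22,"yaw": 0,"jaw": -1},{"x": 0,"y": 0,"z": 24,"yaw": 0,"jaw": -1},{"x": 0,"y": 0,"z": 26,"yaw": 0,"jaw": -1},{"x": 0,"y": 0,"z": 26,"yaw": 0,"jaw": -1}]}}

```text
clock: 27.9
ee_pos: [0.5561, -0.2709, 0.0731]
ee_rot: [3.14, 0.001, 1.316]
ft_force: [-6.4, 3.2, 16.0]
finger_gap: 0.159
gripper_force: 35.2
```

Emit:
{"api": "send_rows", "payload": {"targets": [{"x": 0,"y": 0,"z": -1,"yaw": 0,"jaw": -1},{"x": 0,"y": 0,"z": -1,"yaw": 0,"jaw": 0.3},{"x": 0,"y": 0,"z": -1,"yaw": 0,"jaw": 0.3},{"x": 0,"y": 0,"z": -1,"yaw": 0,"jaw": 0.3},{"x": 0,"y": 0,"z": -1,"yaw": 0,"jaw": 0.3},{"x": 0,"y": 0,"z": -15,"yaw": 0,"jaw": 0.3},{"x": 0,"y": 0,"z": -45,"yaw": 0,"jaw": 0.3},{"x": 0,"y": 0,"z": -90,"yaw": 0,"jaw": 0.3},{"x": 0,"y": 0,"z": -135,"yaw": 0,"jaw": 0.3},{"x": -40,"y": -50,"z": -150,"yaw": 0,"jaw": 0.3},{"x": -50,"y": -100,"z": -150,"yaw": 0,"jaw": 0.3},{"x": -50,"y": -130,"z": -150,"yaw": 0,"jaw": 0.3}]}}

```text
clock: 29.4
ee_pos: [0.4157, -0.287, 0.2219]
ee_rot: [3.14, 0.001, 1.314]
ft_force: [0.2, 0.4, 0.8]
finger_gap: 0.65
gripper_force: 0.0
```

```bash
python3 - <<'E'
from h import *
a=snap('top','t4f.png');s=snap('scene','s4f.png')
cv2.imwrite('pics/v5.png',np.vstack([cv2.resize(a[60:340,170:490],(640,560))[:300],cv2.resize(s[140:260,180:460],(640,275),interpolation=cv2.INTER_CUBIC)]))
E
```

```text
(no output)
```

View pics/v5.png

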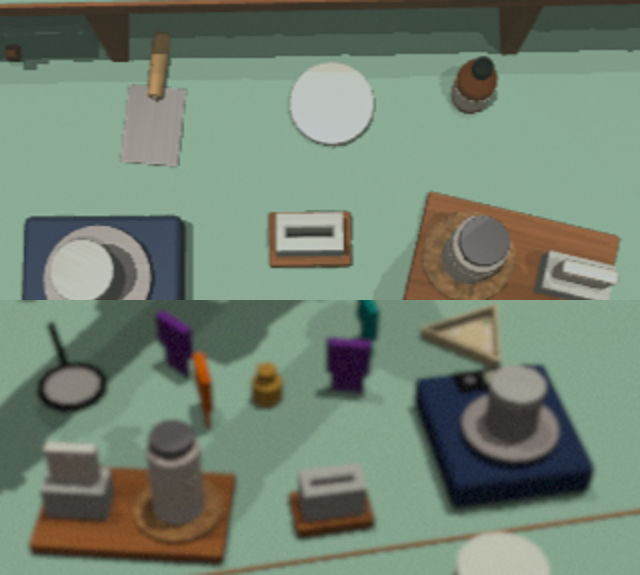

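The tag is seated in the stand's block (lower view, (75,475)). The jar is on the disc at (175,480), the tin on the pan at (515,405), and the holder is empty. The other things are undisturbed, so I'm handing in.

```bash
python3 -c "from bench import *; print(sign_off())"
```

```text
the job is handed in; nothing more can be done
None
```

The job is handed in at about 29 s: the tin is on the balance's pan, the jar is on the cork disc, and the tag is seated in the stand's slot. The last pictures show the other things in place; no verdict came back.

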